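Load the slide carrier into the heated shaker

TASK

Load the slide carrier into the heated shaker: press it down hard on the sprung bed with a fingertip in its recess and, keeping it down, slide it under the two leaf springs until it is fully home against the back stop. Then push the keeper lever all the way across behind it. Only press and push, never lift or tilt the carrier, and leave the other things on the bench where they are.

Things in the scene. Friction and masses are not known exactly. Their poses are not given: they have to be found in the camera images.
- shaker: Heated slide shaker, a low white bench machine 258 x 180 mm, fixed; origin at the centre of its underside. x points from its front panel to its back: the way the carrier slides in; y to its left. On its platform (70 mm high) stand two guide rails along x, 103 mm apart inside, 90 mm high, the sprung bed between them and a back stop 98 mm high. Nothing on it is higher than 120 mm.
- entry (a point): Midway between the two fixed blocks on the rails, level with their underside (90 mm above the bench) and their near faces. Each block is 15 mm long in x, 11 mm high and overhangs the channel to within 41 mm of the middle; from each a leaf spring slopes down towards the back stop. Lies 5 mm nearer the front than nest_home.
- nest_home (a point): Where the carrier's origin lies once the carrier is home against the back stop and held down by the springs: x 45, y 0, z 82 mm of the shaker, axes as the shaker's. Keep clear of the tall fixed machines on either side: an analyser (334 mm high, x over 0.49, y over 0.43 m in the world) and a beige one (x over 0.57, y -0.33 to -0.02 m).
- carrier: Loose aluminium slide carrier, 0.2 kg, 110 (x) x 100 (y) x 14 mm, with two glass slides and a recess between; origin at the centre of its underside, x towards the back stop. Flanges 12 mm wide, 8 mm thick run along its left and right sides. It starts on the raised bed (underside at z 87 mm), between the rails, 68 to 88 mm short of home.
- recess (a point): Centre of the floor of the carrier's recess (44 mm along x, 60 along y, 6 deep, open above), 8 mm above the carrier's underside. A tip pressed here can push on its walls. Unpressed, the flange tops (z 95 mm) strike the blocks (z 90 mm): press 5 mm down at least, about 8 mm at best, to pass. Let go at home, the carrier rises against the blocks and stays.
- bed (a joint): Sprung bed under the carrier: 0 when up, metres pressed down, end of travel 0.011. It takes about 10 N to start it, less the carrier's 2 N weight, and 0.7 N more per mm; it springs back up when let go.
- spring_l (a joint): Left leaf spring (34 x 8 mm strip with a rolled tip): 0 when it hangs free, rad as the carrier lifts it; about 0.15 with the carrier under it. Presses the carrier with 2 to 3 N.
- spring_r (a joint): Right leaf spring, as the left one.
- keeper (a joint): Keeper lever, a flat dark bar on the right rail, on an upright pivot: 0 when it points along the rail to the front (-x), negative when swung outwards (starts -0.45 to 0), growing as it swings in (clockwise from above) to 1.571, its end stop, where it lies across the channel along +y, 6 mm behind a carrier that is home. Strikes a carrier that is not home. Stays where left; 1 N at the pin moves it.
- keeper_pin (a point): Centre of the top of the keeper's upright pin (12 mm diameter, 26 mm tall), 55 mm from the pivot; top 117 mm above the bench. Push the pin from its side.
- keeper_pivot (a point): Top of the keeper's pivot, on the right rail, 98 mm above the bench.
- slide_box: Loose white slide box 93 x 100 x 46 mm on the bench to the right of the shaker, a bystander; origin at the centre of its underside.
- tray_2: Loose white tray 78 x 138 x 30 mm farther right, a bystander; origin at the centre of its underside.
Not all that is in view belongs to the job. Of the things that look like the carrier, the larger one is meant.

How it is judged:
On the way, in this order (a step that is already met when the one before it is completed fails the run):
1. the carrier is pressed down on the sprung bed in front of the leaf springs (value of joint bed above 0.0045 m and contact force between the fingers and carrier above 4 N and x of carrier in the frame of nest_home below -0.04 m), for 0.1 s.
2. the carrier has passed under both leaf springs and is home (x of carrier in the frame of nest_home above -0.004 m and value of joint each of spring_l, spring_r above 0.03 rad), for 0.2 s.
3. the keeper is across behind it (value of joint keeper above 1.4 rad), for 0.2 s.
At the end, for the whole second after the job is handed in: The carrier is within 4 mm of the back stop, level and square (0.05 rad), held down under both leaf springs (each lifted more than 0.08 rad), at rest, and the keeper stands across behind it (joint above 1.4 rad) (x of carrier in the frame of nest_home above -0.004 m and distance between carrier and nest_home below 0.006 m and angle between the x axis of carrier and the x axis of shaker, either way round below 0.05 rad and angle between carrier's own z axis and vertical below 0.05 rad and value of joint each of spring_l, spring_r above 0.08 rad and value of joint keeper above 1.4 rad and linear speed of carrier below 0.01 m/s); the robot touches nothing.
It fails at once if the carrier is lifted off the bed by more than 8 mm (z of carrier in the frame of nest_home above 0.013 m).
It fails at once if the carrier is tipped by more than 0.15 rad (angle between carrier's own z axis and vertical above 0.15 rad).
It fails at once if a bystander is moved by more than 20 mm (distance of any of slide_box, tray_2 from where it was at the start of the episode above 0.02 m).
It also fails if it takes over 48 s, if anything falls off the work surface, if the arm or the gripper's body presses on something with over 40 N, if the wrist force passes 120 N, or if a joint passes its speed limit or range.

ROBOT

A 6-joint arm with a two-finger parallel gripper is mounted at the origin on a cart in front of the work surface, level with it; the furniture and walls round the work are solid. World frame = base frame: x ahead of the robot, y to its left, z up, the work surface at z = 0. Lengths are in m, angles in rad, forces in N, time in s.
With the tool pointing down it reaches from about 0.425 to 0.95 m from the base axis. Payload 3.5 kg.
Tool frame: the origin (TCP) lies at the very end of the fingers, on their centre line; the grasp point (between the pads) lies ctrl.hold_point_z behind it (ctrl.hold_point_z is the distance from the TCP to the grasp point, in m); x points along the fingers, z is the direction in which the jaws open and shut, and the axes are right-handed (so a half turn about x gives the same grasp; the last joint's range is limited). The gripper opens to 85 mm and grips with 20 to 120 N. Pads are 22 mm wide; open, the fingers measure 114 mm over their backs; the gripper's body (76 mm by 85 mm) begins 54 mm behind the grasp point. The pads swing forward as they close: fully open they stand 13 mm farther back than shut.
Start: joints at [-0.15, 0.286, 1.577, -0, 1.279, -0.15], TCP at [0.675, 0, 0.231] pointing down, gripper open.
Joint ranges: [-2.77, 2.77], [-0.9, 2.22], [0.21, 2.48], [-1.53, 4.67], [0.24, 2.81], [-2.84, 2.84]. Speed limits (rad/s): [2.79, 2.79, 3.14, 3.14, 3.14, 3.14].

INTERFACE

Orientations are given as a rotation vector (axis times angle).
In Python, from cell import ctrl gives the robot as it stands. The module is installed in compiled form; this text tells all that it offers.
- The arm moves only by the tool drive_tool, never from a script. Its argument "plan" is a list of rows, each an object of numbers: "tx", "ty", "tz": the shift along the world's x, y, z in m; "yaw": the turn about the world's z in degrees; "hand": the closure, from 0 (fully open) to 1 (shut). A call has exactly 5 rows; each row is the pose to reach, as a shift and turn from the pose commanded when the call began; what a row does not reach only later rows make up. A row lasts 1/12 s, in which the tool goes at most 41.7 mm and 7.16 degrees, less where a joint would pass 70% of its speed; a pose out of reach is approached as far as the arm can. A call with a gripper value outside its range is refused whole. The fingers move at their own pace and stop on an object; "newtons" is the grip in N (left out, the last holds). Time passes only in rows, so rows that repeat a pose let the fingers close, or fill a call up. It gives the time, the measured TCP pose, the force and the opening at its end, in the units of the state.
- ctrl.state(): the state, without advancing time (a new reading comes with each control period).
- ctrl.snapshot(name): name is "scene" or "side" or "wrist"; returns a dict with "image" (480x640x3 uint8, red, green, blue), "range_z" (480x640 float32, m along the optical axis (not along the pixel's ray), 0 where there is no reading), "camera_matrix" (3x3 intrinsics, pixels), "k1" (the pictures are not rectified: a ray, as slopes to the right and down, at radius r is drawn at 1 + k1 r^2 times it, then the intrinsics apply), "rvec" (rotation vector, rad) and "tvec" (3), from world to camera coordinates, as OpenCV has them. Camera axes: x right, y down, z forward; pixel columns grow to the right and rows downward; lengths in m; the calibration is good to about 2 mm. A picture is of the moment at which its call begins.
- ctrl.hand_in(): hands the job in, once; it reports no verdict.
The state is a dict: "clock": time; "joint_pos": joint angles; "joint_velocities": joint speeds; "joint_torque": joint torques, N m; "tcp_pos": TCP position; "ee_rot": TCP orientation; "wrist_force": force on the tool from outside, world axes, zero at the start; "ft_torque": the same for the moment, N m; "opening": finger opening in m.
Only numpy, scipy, OpenCV 4.12 (cv2) and the standard library are available. Lean on these libraries where they do the work, as an engineer would, in place of code of your own. Each camera call takes 0.05 s, during which the arm holds its last target.

## Working session

There is one attempt and no reset: what is moved stays moved. The work goes in short steps, Python scripts to look and compute and a tool call to move; the robot and the scene stay as the last step left them, time stands still between calls to the robot, and variables do not carry over. Pictures are saved under pics/ and viewed, and the job is handed in when it is done.

Besides the shell and the picture viewer there is one more tool, called after "Emit:" as a command line: name --argument value ..., lists and objects as JSON in quotes. drive_tool: Moves the arm, as the interface text tells. Its arguments: {"type":"object","properties":{"plan":{"type":"array"},"newtons":{"type":"number"}},"required":["plan"]}

```bash
mkdir -p pics; cat > h.py <<'E'
import numpy as np, cv2
from cell import ctrl
def snap(n):
    s=ctrl.snapshot(n); return s
def save(s,name,crop=None,scale=1):
    im=s["image"][:,:,::-1]
    if crop: x0,y0,x1,y1=crop; im=im[y0:y1,x0:x1]
    if scale!=1: im=cv2.resize(im,None,fx=scale,fy=scale,interpolation=cv2.INTER_CUBIC)
    cv2.imwrite("pics/"+name,im)
def ray(s,u,v):
    K=np.array(s["camera_matrix"]);k1=s["k1"]
    d=cv2.undistortPoints(np.array([[[u,v]]],float),K,np.array([k1,0,0,0.]))[0,0]
    R,_=cv2.Rodrigues(np.array(s["rvec"],float));t=np.array(s["tvec"],float).ravel()
    return -R.T@t, R.T@np.array([d[0],d[1],1.])
def onz(s,u,v,z):
    c,d=ray(s,u,v); return c+d*(z-c[2])/d[2]
def dep(s,u,v):
    c,d=ray(s,u,v); return c+d*s["range_z"][int(round(v)),int(round(u))]
def proj(s,p):
    K=np.array(s["camera_matrix"])
    return cv2.projectPoints(np.array(p,float).reshape(-1,1,3),np.array(s["rvec"],float),np.array(s["tvec"],float),K,np.array([s["k1"],0,0,0.]))[0][:,0]
E
python3 - <<'E'
from h import *
import pickle
print(ctrl.state())
for n in ["scene","side","wrist"]:
    s=snap(n); save(s,n+"0.png"); pickle.dump(s,open(n+"0.pkl","wb")); print(n,ray(s,320,240),s["k1"],s["camera_matrix"][0][0])
E
```

```text
{'clock': 0.0, 'joint_pos': array([-1.50027160e-01,  2.87220594e-01,  1.57816578e+00,  5.16951559e-06,
        1.27859928e+00, -1.49993353e-01]), 'joint_velocities': array([ 0.00095184, -0.00041895, -0.00103187, -0.00050634,  0.00022173,
        0.00179553]), 'joint_torque': array([-1.79628755e-04, -4.05981302e+01, -2.92628127e+01, -1.54224781e-04,
        5.81841552e-03,  3.74769741e-06]), 'tcp_pos': array([6.74347708e-01, 1.11110393e-04, 2.29916627e-01]), 'ee_rot': array([3.12552311e-04, 1.57316170e+00, 2.57081697e-04]), 'wrist_force': array([ 0.52535415, -0.53274879, -0.10205963]), 'ft_torque': array([-0.03294261, -0.00481303,  0.00449918]), 'opening': 0.08566618641378304}
scene (array([ 0.16797797, -0.75099397,  0.76427997]), array([ 0.33838413,  0.7183312 , -0.60786419])) -0.05792848350252078 464.5419058790185
side (array([ 0.13829242, -0.78628539,  0.88499423]), array([ 0.35488068,  0.67639238, -0.64544265])) -0.03471861321926741 567.129554811867
wrist (array([0.67490016, 0.08044123, 0.37373683]), array([ 0.00215997, -0.31008608, -0.95073344])) -0.015435058530493099 421.0497123078722
```

View pics/scene0.png

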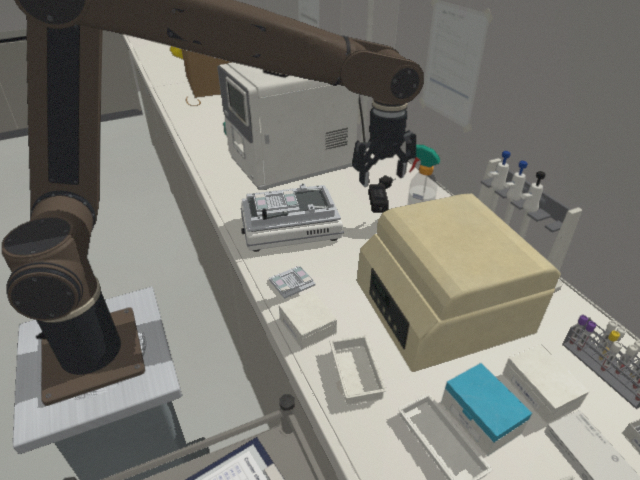

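View pics/side0.png

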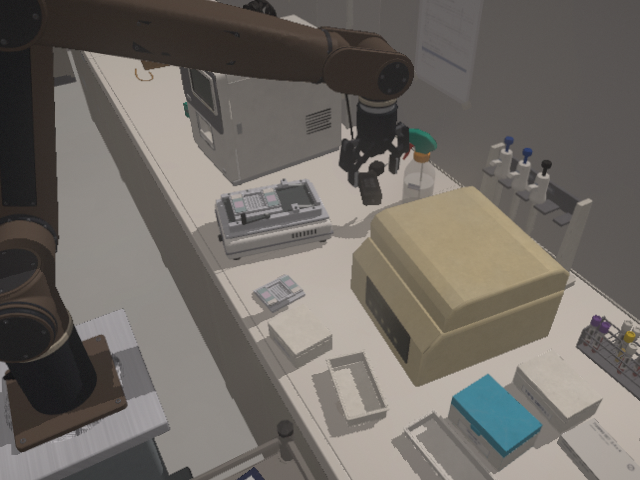

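View pics/wrist0.png

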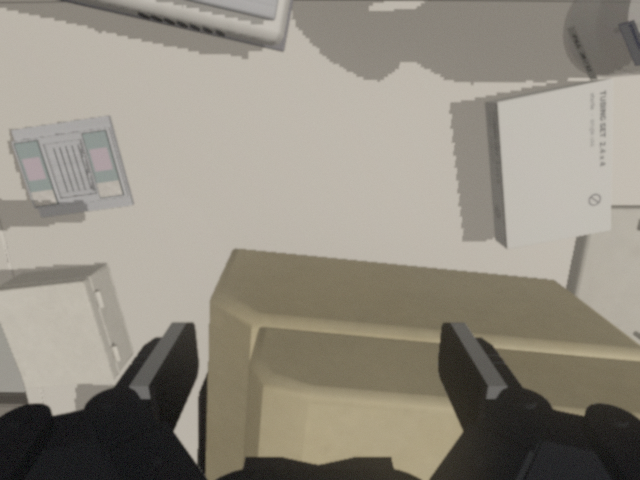

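Scene shows the shaker at (290,215) with a carrier on it at (275,203), and a second carrier-like thing on the bench at (292,281). The one on the shaker bed should be the carrier, so I'll enlarge it.

```bash
python3 - <<'E'
from h import *
import pickle
s=pickle.load(open("side0.pkl","rb")); save(s,"side0c.png",(205,165,345,310),5)
s2=pickle.load(open("scene0.pkl","rb")); save(s2,"scene0c.png",(230,170,355,300),5)
for z,(u,v) in [(0.09,(257,203)),(0.02,(278,292))]: print(onz(s,u,v,z),dep(s,u,v))
E
```

```text
[0.51152785 0.24031259 0.09      ] [0.50870562 0.23254996 0.09601136]
[0.45346    0.01412934 0.02      ] [0.45854766 0.02705021 0.00603664]
```

View pics/side0c.png

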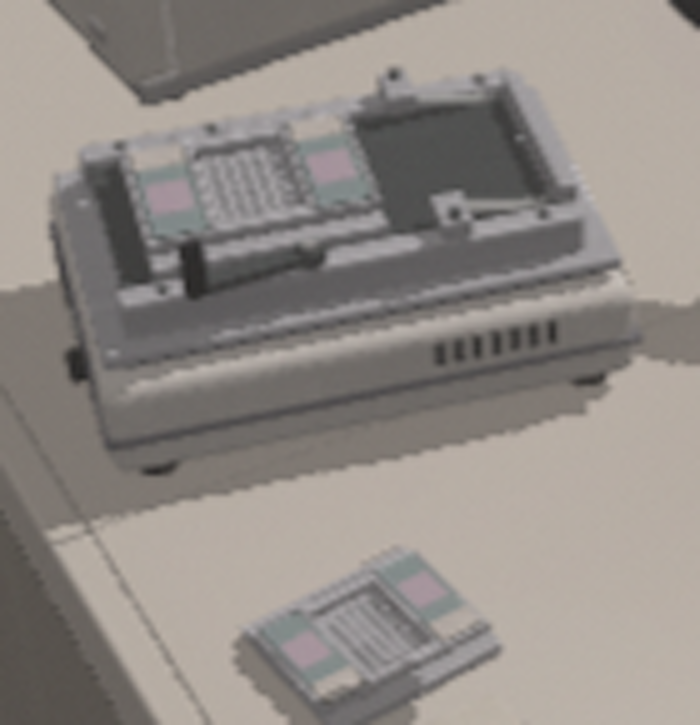

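View pics/scene0c.png

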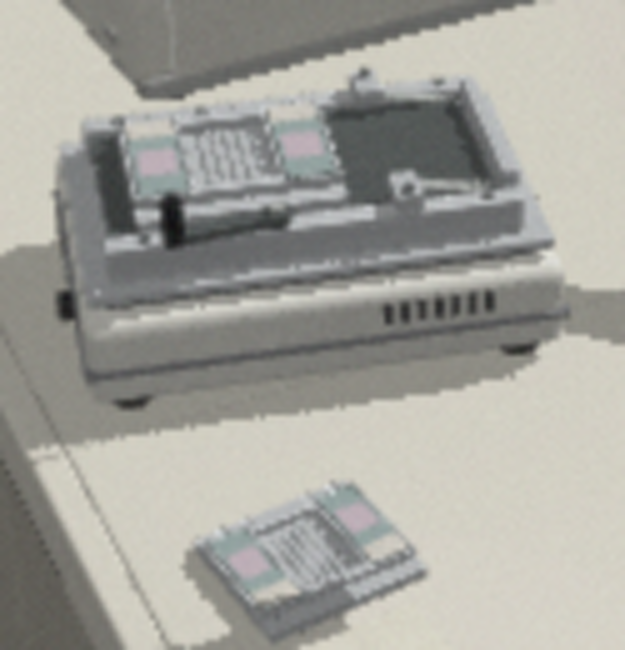

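The carrier on the shaker (side crop, at 260,190 of the crop) is the larger one and lies on the bed between the rails. The bench one (crop 370,630) is the decoy. Next I'll look from above with the wrist camera.

Emit:
drive_tool --plan '[{"tx": -0.02,"ty": 0.035,"tz": 0.01,"yaw": 0,"hand": 0},{"tx": -0.04,"ty": 0.07,"tz": 0.02,"yaw": 0,"hand": 0},{"tx": -0.06,"ty": 0.105,"tz": 0.02,"yaw": 0,"hand": 0},{"tx": -0.08,"ty": 0.14,"tz": 0.02,"yaw": 0,"hand": 0},{"tx": -0.1,"ty": 0.17,"tz": 0.02,"yaw": 0,"hand": 0}]'

```text
clock: 0.57
tcp_pos: [0.5737, 0.1718, 0.2512]
ee_rot: [0.0, 1.571, 0.0]
wrist_force: [0.6, 0.4, -0.3]
opening: 0.0856
```

Emit:
drive_tool --plan '[{"tx": -0.015,"ty": 0.03,"tz": 0.01,"yaw": 0,"hand": 0},{"tx": -0.025,"ty": 0.05,"tz": 0.02,"yaw": 0,"hand": 0},{"tx": -0.035,"ty": 0.07,"tz": 0.03,"yaw": 0,"hand": 0},{"tx": -0.035,"ty": 0.07,"tz": 0.03,"yaw": 0,"hand": 0},{"tx": -0.035,"ty": 0.07,"tz": 0.03,"yaw": 0,"hand": 0}]'

```text
clock: 0.98
tcp_pos: [0.5397, 0.2409, 0.2819]
ee_rot: [-0.002, 1.569, 0.002]
wrist_force: [0.1, -0.9, -0.5]
opening: 0.0857
```

```bash
python3 - <<'E'
from h import *
import pickle
print(ctrl.state())
s=snap("wrist"); save(s,"wrist1.png"); pickle.dump(s,open("wrist1.pkl","wb"))
E
```

```text
{'clock': 0.9833, 'joint_pos': array([ 2.48446302e-01,  6.66157077e-02,  1.73518741e+00, -4.22277616e-04,
        1.33852556e+00,  2.46228639e-01]), 'joint_velocities': array([-0.03509765,  0.02058465,  0.01538982, -0.00801096, -0.00188587,
       -0.00308515]), 'joint_torque': array([ 9.56643261e-01, -3.32661223e+01, -3.02662897e+01,  6.99298899e-02,
        2.24656431e-02,  2.18238757e-02]), 'tcp_pos': array([0.53971231, 0.24090882, 0.28188658]), 'ee_rot': array([-0.00188748,  1.56946943,  0.00174764]), 'wrist_force': array([ 0.08207487, -0.86504133, -0.49948138]), 'ft_torque': array([-0.0375084 ,  0.01591569, -0.0001244 ]), 'opening': 0.08574298259374136}
```

View pics/wrist1.png

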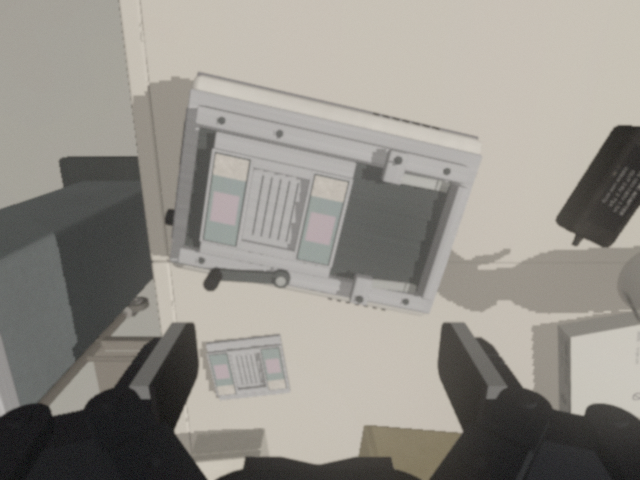

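Wrist1: a clear view from above. The recess centre is near (276,208), the blocks at (398,160) and (362,292), the keeper pivot at (282,281) and the pin at (212,279). I'll enlarge the view for accurate edges.

```bash
python3 - <<'E'
from h import *
import pickle
s=pickle.load(open("wrist1.pkl","rb")); save(s,"w1a.png",(165,100,345,300),3); 
save(s,"w1b.png",(310,110,490,315),3)
E
```

```text
(no output)
```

View pics/w1a.png

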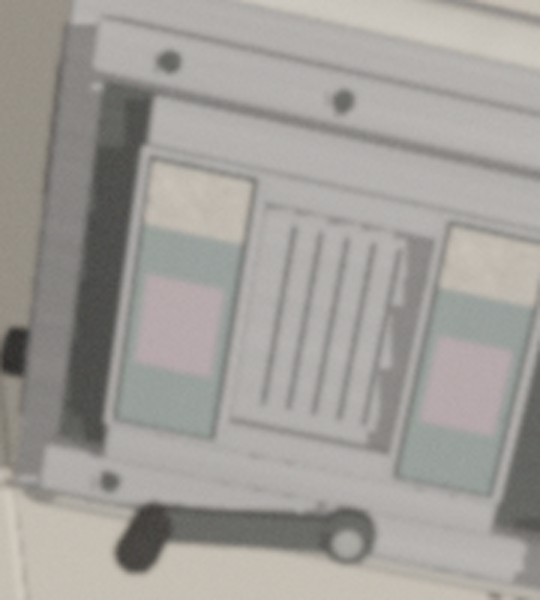

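View pics/w1b.png

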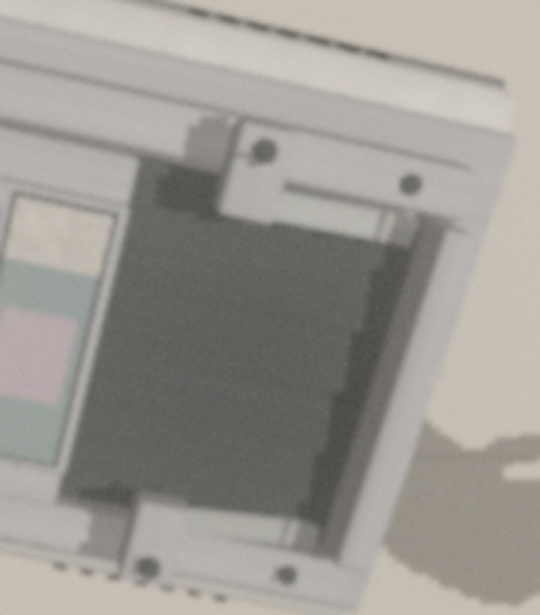

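```bash
python3 - <<'E'
from h import *
import pickle
s=pickle.load(open("wrist1.pkl","rb"))
A=lambda u,v:(u/3+165-.33,v/3+100-.33); B=lambda u,v:(u/3+310-.33,v/3+110-.33)
P={}
def q(n,uv,z):
    P[n]=onz(s,*uv,z); print(n,np.round(uv,1),np.round(P[n],4),"depth",np.round(dep(s,*uv),4))
for n,u,v,z in [("rTL",263,205,.101),("rTR",435,238,.101),("rBR",387,453,.101),("rBL",230,420,.101),
  ("slLT",145,150,.101),("slLB",108,427,.101),("carTL",152,97,.095),
  ("scL1",168,62,.090),("scL2",343,101,.090),("scR1",108,481,.090),
  ("railLinA",110,82,.090),("railLinB",520,172,.09),
  ("pivot",348,540,.098),("pinTop",135,552,.117),("pinTop2",158,515,.117)]: q(n,A(u,v),z)
for n,u,v,z in [("blL_o",238,120,.101),("blL_i",218,212,.101),("blR_i",138,492,.101),("blLtip",220,212,.101),("scL3",263,150,.101),("scL4",410,184,.101),("scR3",147,567,.101),("scR4",287,574,.101),
  ("bsT",443,232,.098),("bsB",342,560,.098),("carR_T",138,158,.095),("carR_B",62,490,.095),("slRt",130,205,.101),("slRb",62,470,.101)]: q(n,B(u,v),z)
def ang(a,b): d=P[b]-P[a]; return np.degrees(np.arctan2(d[1],d[0])),np.linalg.norm(d)
for a,b in [("scL1","scL2"),("railLinA","railLinB"),("scL3","scL4"),("bsB","bsT"),("rTL","rTR"),("rBL","rBR"),("rBL","rTL"),("rBR","rTR"),("slLB","slLT"),("slRb","slRt"),("blL_i","blL_o")]: print(a,b,ang(a,b))
print(sum(P[k] for k in["rTL","rTR","rBR","rBL"])/4)
E
```

```text
rTL [252.3 168. ] [0.4895 0.2734 0.101 ] depth [0.4897 0.2736 0.1027]
rTR [309.7 179. ] [0.5335 0.265  0.101 ] depth [0.5335 0.2651 0.1021]
rBR [293.7 250.7] [0.5201 0.2061 0.101 ] depth [0.5202 0.2063 0.1017]
rBL [241.3 239.7] [0.4778 0.2155 0.101 ] depth [0.4776 0.2151 0.1   ]
slLT [213.  149.7] [0.4603 0.2872 0.101 ] depth [0.4609 0.2875 0.1035]
slLB [200.7 242. ] [0.4446 0.2134 0.101 ] depth [0.4435 0.2122 0.0972]
carTL [215.3 132. ] [0.4616 0.2998 0.095 ] depth [0.4601 0.2994 0.0888]
scL1 [220.7 120.3] [0.4651 0.3082 0.09  ] depth [0.4658 0.3083 0.0932]
scL2 [279.  133.3] [0.5097 0.2985 0.09  ] depth [0.5099 0.2987 0.0929]
scR1 [200.7 260. ] [0.44   0.1936 0.09  ] depth [0.4414 0.1953 0.0945]
railLinA [201.3 127. ] [0.4498 0.3032 0.09  ] depth [0.445  0.3023 0.072 ]
railLinB [338. 157.] [0.5556 0.2805 0.09  ] depth [0.5565 0.2782 0.071 ]
pivot [280.7 279.7] [0.5085 0.179  0.098 ] depth [0.509  0.181  0.1026]
pinTop [209.7 283.7] [0.4535 0.1837 0.117 ] depth [0.5395 0.3213 0.4255]
pinTop2 [217.3 271.3] [0.4604 0.1943 0.117 ] depth [0.4563 0.1878 0.1012]
blL_o [389.  149.7] [0.593
[... 1143 characters left out ...]
L4 (np.float64(-12.52878764683208), np.float64(0.03926929285560146))
bsB bsT (np.float64(78.74089460084146), np.float64(0.09660252794791614))
rTL rTR (np.float64(-10.833134355140277), np.float64(0.04479236916305126))
rBL rBR (np.float64(-12.508076310357488), np.float64(0.043325188450063876))
rBL rTL (np.float64(78.64526346746881), np.float64(0.05905604092716666))
rBR rTR (np.float64(77.245714170657), np.float64(0.060353873933891584))
slLB slLT (np.float64(78.03677339656053), np.float64(0.07542048234717014))
slRb slRt (np.float64(77.18336986750059), np.float64(0.07529492642057481))
blL_i blL_o (np.float64(80.52903191445992), np.float64(0.023705413272476248))
[0.50522154 0.23996969 0.101     ]
```

Sizes agree: recess 44 x 60 mm, yaw -12°, back-stop distance gives about 83 mm to home, and the channel is centred within 1.5 mm. Next I turn -12°, shut the fingers and go over the recess.

Emit:
drive_tool --plan '[{"tx": -0.016,"ty": 0,"tz": 0,"yaw": -6,"hand": 1},{"tx": -0.032,"ty": 0,"tz": -0.01,"yaw": -12,"hand": 1},{"tx": -0.032,"ty": 0,"tz": -0.03,"yaw": -12,"hand": 1},{"tx": -0.032,"ty": 0,"tz": -0.06,"yaw": -12,"hand": 1},{"tx": -0.032,"ty": 0,"tz": -0.09,"yaw": -12,"hand": 1}]'

```text
clock: 1.45
tcp_pos: [0.5087, 0.2388, 0.1905]
ee_rot: [0.166, 1.563, -0.166]
wrist_force: [0.4, -0.4, -0.3]
opening: 0.0256
```

Emit:
drive_tool --plan '[{"tx": 0,"ty": 0,"tz": -0.02,"hand": 1,"yaw": 0},{"tx": 0,"ty": 0,"tz": -0.04,"hand": 1,"yaw": 0},{"tx": 0,"ty": 0,"tz": -0.055,"hand": 1,"yaw": 0},{"tx": 0,"ty": 0,"tz": -0.07,"hand": 1,"yaw": 0},{"tx": 0,"ty": 0,"tz": -0.07,"hand": 1,"yaw": 0}]'

```text
clock: 1.87
tcp_pos: [0.5056, 0.2379, 0.1164]
ee_rot: [0.163, 1.573, -0.169]
wrist_force: [-0.9, -0.6, -0.5]
opening: -0.0003
```

```bash
python3 - <<'E'
from h import *
import pickle
print(ctrl.hold_point_z)
s=snap("wrist"); save(s,"wrist2.png"); pickle.dump(s,open("wrist2.pkl","wb"))
s=snap("side"); save(s,"side2.png",(205,125,345,310),4); pickle.dump(s,open("side2.pkl","wb"))
E
```

```text
0.0187
```

View pics/wrist2.png

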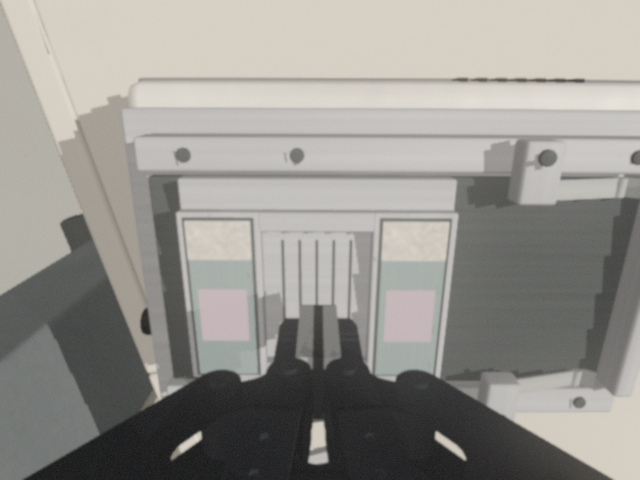

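View pics/side2.png

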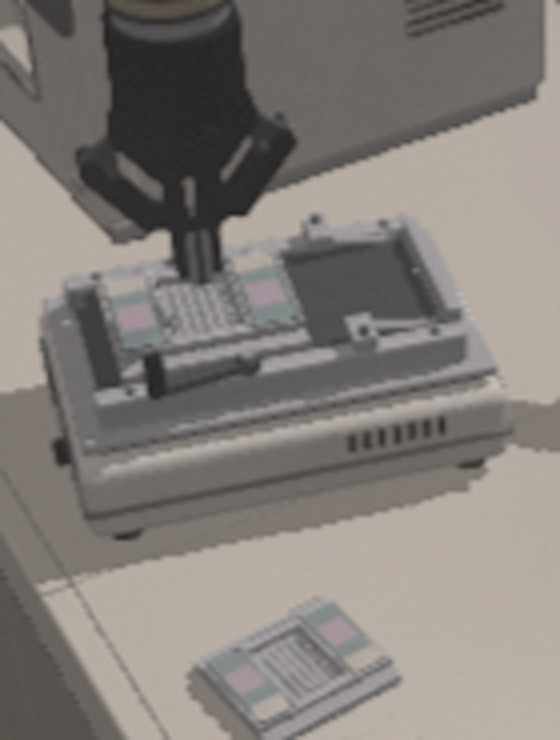

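Wrist2 shows the shut tip (320,340) over the recess (x from 262 to 372), square to the shaker. I'll go down to contact.

Emit:
drive_tool --plan '[{"tx": 0,"ty": 0,"tz": -0.008,"hand": 1,"yaw": 0},{"tx": 0,"ty": 0,"tz": -0.015,"hand": 1,"yaw": 0},{"tx": 0,"ty": 0,"tz": -0.02,"hand": 1,"yaw": 0},{"tx": 0,"ty": 0,"tz": -0.024,"hand": 1,"yaw": 0},{"tx": 0,"ty": 0,"tz": -0.024,"hand": 1,"yaw": 0}]'

```text
clock: 2.38
tcp_pos: [0.5073, 0.2399, 0.0963]
ee_rot: [0.164, 1.566, -0.165]
wrist_force: [-0.2, 0.7, 0.1]
opening: 0.0001
```

Emit:
drive_tool --plan '[{"tx": 0,"ty": 0,"tz": -0.003,"hand": 1,"yaw": 0},{"tx": 0,"ty": 0,"tz": -0.006,"hand": 1,"yaw": 0},{"tx": 0,"ty": 0,"tz": -0.009,"hand": 1,"yaw": 0},{"tx": 0,"ty": 0,"tz": -0.01,"hand": 1,"yaw": 0},{"tx": 0,"ty": 0,"tz": -0.01,"hand": 1,"yaw": 0}]'

```text
clock: 2.8
tcp_pos: [0.5094, 0.2406, 0.0903]
ee_rot: [0.165, 1.562, -0.163]
wrist_force: [-3.6, -2.1, 11.3]
opening: 0.0001
```

Emit:
drive_tool --plan '[{"tx": 0,"ty": 0,"tz": -0.002,"hand": 1,"yaw": 0},{"tx": 0,"ty": 0,"tz": -0.004,"hand": 1,"yaw": 0},{"tx": 0,"ty": 0,"tz": -0.004,"hand": 1,"yaw": 0},{"tx": 0,"ty": 0,"tz": -0.004,"hand": 1,"yaw": 0},{"tx": 0,"ty": 0,"tz": -0.004,"hand": 1,"yaw": 0}]'

```text
clock: 3.22
tcp_pos: [0.51, 0.2407, 0.0874]
ee_rot: [0.165, 1.561, -0.163]
wrist_force: [-3.6, -0.2, 13.5]
opening: -0.0001
```

Force and depth agree (13.5 N, 7.6 mm down). Now I slide in.

Emit:
drive_tool --plan '[{"tx": 0.005,"ty": -0.001,"tz": 0,"hand": 1,"yaw": 0},{"tx": 0.01,"ty": -0.002,"tz": 0,"hand": 1,"yaw": 0},{"tx": 0.015,"ty": -0.0031,"tz": 0,"hand": 1,"yaw": 0},{"tx": 0.02,"ty": -0.0042,"tz": 0,"hand": 1,"yaw": 0},{"tx": 0.024,"ty": -0.005,"tz": 0,"hand": 1,"yaw": 0}]'

```text
clock: 3.63
tcp_pos: [0.5342, 0.2361, 0.0876]
ee_rot: [0.166, 1.561, -0.162]
wrist_force: [-4.3, 0.5, 13.3]
opening: 0.0001
```

```bash
python3 - <<'E'
from h import *
s=snap("wrist"); save(s,"wrist3.png")
print(ctrl.state()["wrist_force"],ctrl.state()["tcp_pos"])
E
```

```text
[-3.4500334  -0.07938512 14.08473212] [0.53500201 0.23591203 0.08776834]
```

View pics/wrist3.png

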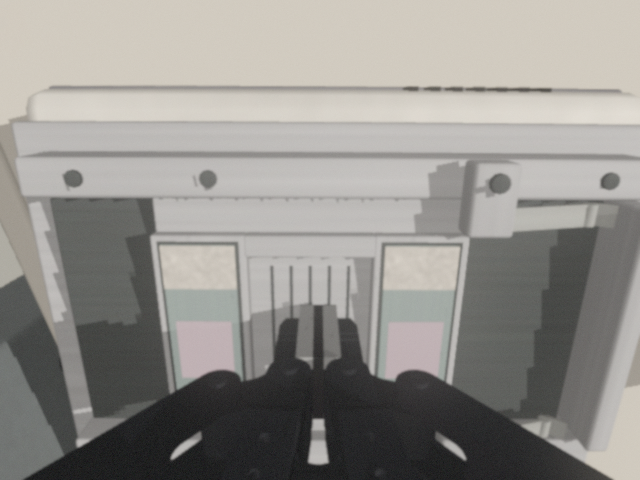

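The carrier moves with the tip, its front edge is entering under the block (466,215) and it is square. I'll continue.

Emit:
drive_tool --plan '[{"tx": 0.005,"ty": -0.001,"tz": 0,"hand": 1,"yaw": 0},{"tx": 0.01,"ty": -0.002,"tz": 0,"hand": 1,"yaw": 0},{"tx": 0.015,"ty": -0.0031,"tz": 0,"hand": 1,"yaw": 0},{"tx": 0.02,"ty": -0.0042,"tz": 0,"hand": 1,"yaw": 0},{"tx": 0.024,"ty": -0.005,"tz": 0,"hand": 1,"yaw": 0}]'

```text
clock: 4.1
tcp_pos: [0.5581, 0.2309, 0.0877]
ee_rot: [0.166, 1.561, -0.163]
wrist_force: [-4.4, -0.2, 14.1]
opening: 0.0003
```

```bash
python3 - <<'E'
from h import *
s=snap("wrist"); save(s,"wrist4.png")
print(ctrl.state()["wrist_force"],ctrl.state()["tcp_pos"])
E
```

```text
[-3.09047737  0.20781743 13.34830862] [0.55889372 0.23073771 0.08784474]
```

View pics/wrist4.png

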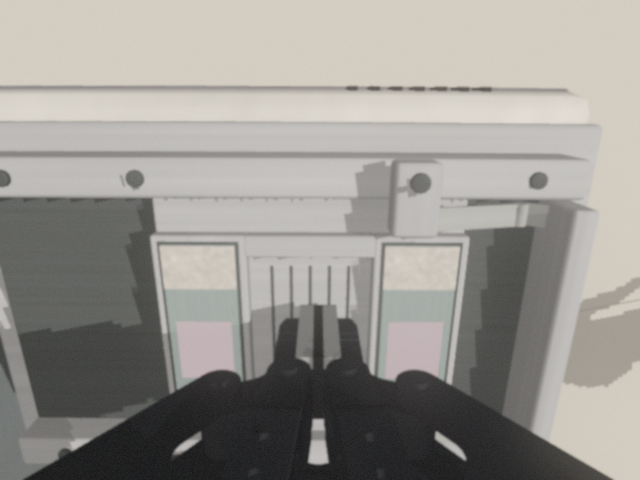

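It passes under the left block and is still square, with about 33 mm left.

Emit:
drive_tool --plan '[{"tx": 0.005,"ty": -0.001,"tz": -0.0005,"hand": 1,"yaw": 0},{"tx": 0.01,"ty": -0.002,"tz": -0.001,"hand": 1,"yaw": 0},{"tx": 0.015,"ty": -0.0031,"tz": -0.0015,"hand": 1,"yaw": 0},{"tx": 0.02,"ty": -0.0042,"tz": -0.0015,"hand": 1,"yaw": 0},{"tx": 0.024,"ty": -0.005,"tz": -0.0015,"hand": 1,"yaw": 0}]'

```text
clock: 4.57
tcp_pos: [0.5811, 0.2262, 0.0858]
ee_rot: [0.166, 1.564, -0.163]
wrist_force: [-6.6, 1.5, 12.8]
opening: -0.0001
```

Emit:
drive_tool --plan '[{"tx": 0.003,"ty": -0.0006,"tz": 0,"hand": 1,"yaw": 0},{"tx": 0.006,"ty": -0.0012,"tz": 0,"hand": 1,"yaw": 0},{"tx": 0.009,"ty": -0.0019,"tz": 0,"hand": 1,"yaw": 0},{"tx": 0.011,"ty": -0.0023,"tz": 0,"hand": 1,"yaw": 0},{"tx": 0.012,"ty": -0.0025,"tz": 0,"hand": 1,"yaw": 0}]'

```text
clock: 4.98
tcp_pos: [0.5931, 0.2237, 0.0856]
ee_rot: [0.166, 1.563, -0.163]
wrist_force: [-5.4, 0.6, 12.3]
opening: -0.0
```

```bash
python3 - <<'E'
from h import *
s=snap("wrist"); save(s,"wrist5.png")
print(ctrl.state()["wrist_force"],ctrl.state()["tcp_pos"])
E
```

```text
[-4.58804031  1.38022678 11.96267173] [0.59328643 0.22370212 0.08560222]
```

View pics/wrist5.png

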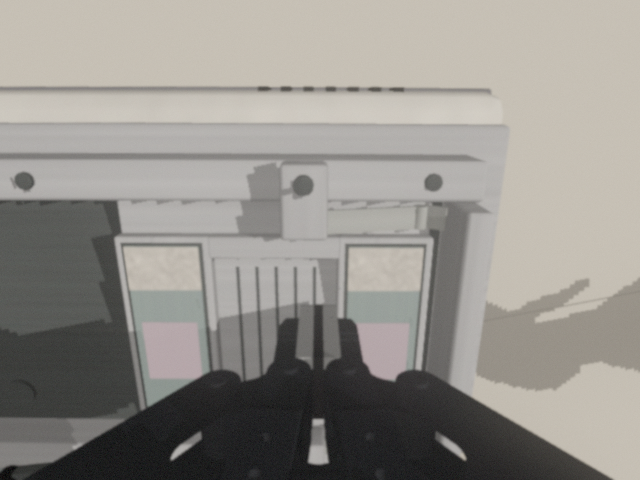

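The tip has slipped to the recess's front wall (345) and a gap of a few mm to the back stop remains. I'll push on against the wall.

Emit:
drive_tool --plan '[{"tx": 0.003,"ty": -0.0006,"tz": 0,"hand": 1,"yaw": 0},{"tx": 0.006,"ty": -0.0012,"tz": 0,"hand": 1,"yaw": 0},{"tx": 0.008,"ty": -0.0017,"tz": 0,"hand": 1,"yaw": 0},{"tx": 0.008,"ty": -0.0017,"tz": 0,"hand": 1,"yaw": 0},{"tx": 0.008,"ty": -0.0017,"tz": 0,"hand": 1,"yaw": 0}]'

```text
clock: 5.45
tcp_pos: [0.6011, 0.222, 0.0855]
ee_rot: [0.166, 1.563, -0.163]
wrist_force: [-5.3, 0.5, 10.9]
opening: 0.0
```

```bash
python3 - <<'E'
from h import *
s=snap("wrist"); save(s,"wrist6.png",(100,150,500,450),2)
print(ctrl.state()["wrist_force"],ctrl.state()["tcp_pos"])
E
```

```text
[-4.10616898  0.77342992 11.50494001] [0.60107899 0.22200589 0.08550697]
```

View pics/wrist6.png

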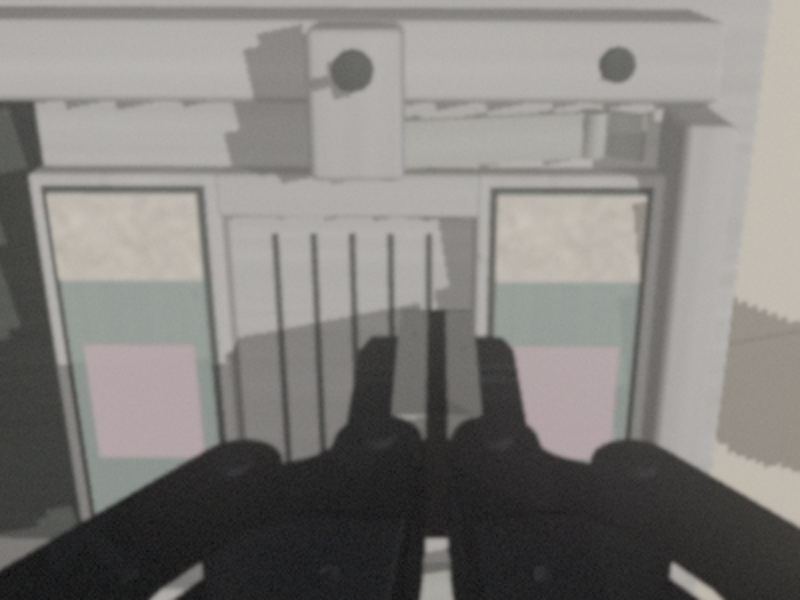

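Emit:
drive_tool --plan '[{"tx": 0.002,"ty": -0.0004,"tz": 0,"hand": 1,"yaw": 0},{"tx": 0.004,"ty": -0.0008,"tz": 0,"hand": 1,"yaw": 0},{"tx": 0.006,"ty": -0.0012,"tz": 0,"hand": 1,"yaw": 0},{"tx": 0.006,"ty": -0.0012,"tz": 0,"hand": 1,"yaw": 0},{"tx": 0.006,"ty": -0.0012,"tz": 0,"hand": 1,"yaw": 0}]'

```text
clock: 5.92
tcp_pos: [0.6014, 0.2219, 0.0847]
ee_rot: [0.165, 1.578, -0.164]
wrist_force: [-18.2, 2.7, 18.9]
opening: -0.0001
```

```bash
python3 - <<'E'
from h import *
s=snap("wrist"); save(s,"wrist7.png",(100,150,500,450),2)
print(ctrl.state()["wrist_force"],ctrl.state()["tcp_pos"])
E
```

```text
[-17.44455757   2.9696717   18.38490301] [0.60136946 0.22193238 0.08468344]
```

View pics/wrist7.png

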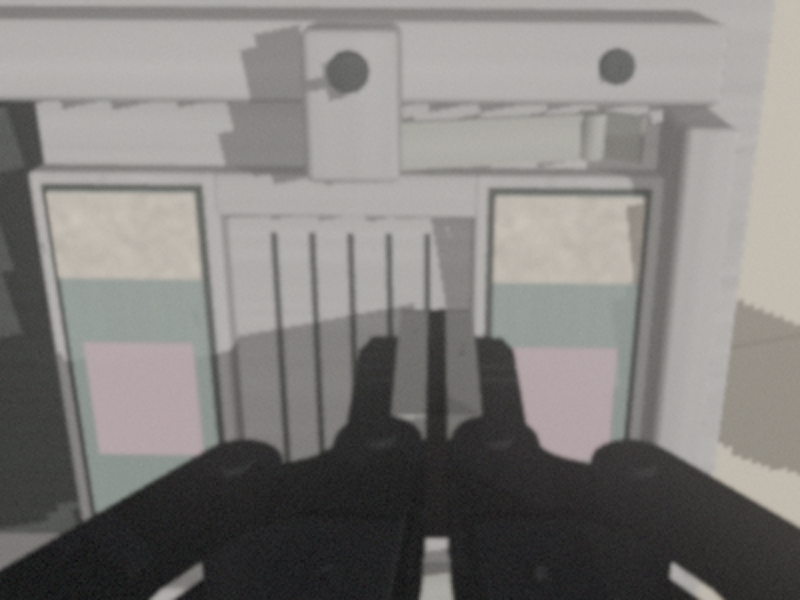

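Home: the push force rose to 18 N with no further motion. I unload the push, then rise straight up.

Emit:
drive_tool --plan '[{"tx": -0.003,"ty": 0.0006,"tz": 0,"hand": 1,"yaw": 0},{"tx": -0.0055,"ty": 0.0011,"tz": 0.002,"hand": 1,"yaw": 0},{"tx": -0.0055,"ty": 0.0011,"tz": 0.008,"hand": 1,"yaw": 0},{"tx": -0.006,"ty": 0.0012,"tz": 0.014,"hand": 1,"yaw": 0},{"tx": -0.007,"ty": 0.0014,"tz": 0.02,"hand": 1,"yaw": 0}]'

```text
clock: 6.38
tcp_pos: [0.599, 0.221, 0.1022]
ee_rot: [0.164, 1.564, -0.164]
wrist_force: [0.9, 0.7, -0.4]
opening: -0.0001
```

Emit:
drive_tool --plan '[{"tx": 0,"ty": 0,"tz": 0.02,"hand": 1,"yaw": 0},{"tx": 0,"ty": 0,"tz": 0.05,"hand": 1,"yaw": 0},{"tx": 0,"ty": 0,"tz": 0.08,"hand": 1,"yaw": 0},{"tx": -0.02,"ty": 0,"tz": 0.11,"hand": 1,"yaw": 0},{"tx": -0.04,"ty": 0,"tz": 0.13,"hand": 1,"yaw": 0}]'

```text
clock: 6.8
tcp_pos: [0.5601, 0.2209, 0.2352]
ee_rot: [0.166, 1.561, -0.164]
wrist_force: [-0.2, -0.0, 0.5]
opening: 0.0001
```

Emit:
drive_tool --plan '[{"tx": -0.02,"ty": 0,"tz": 0.02,"hand": 1,"yaw": 0},{"tx": -0.04,"ty": 0,"tz": 0.03,"hand": 1,"yaw": 0},{"tx": -0.04,"ty": 0,"tz": 0.03,"hand": 1,"yaw": 0},{"tx": -0.04,"ty": 0,"tz": 0.03,"hand": 1,"yaw": 0},{"tx": -0.04,"ty": 0,"tz": 0.03,"hand": 1,"yaw": 0}]'

```text
clock: 7.22
tcp_pos: [0.5192, 0.2208, 0.261]
ee_rot: [0.164, 1.565, -0.165]
wrist_force: [0.5, 0.4, -0.6]
opening: -0.0
```

```bash
python3 - <<'E'
from h import *
import pickle
s=snap("wrist"); save(s,"wrist8.png");pickle.dump(s,open("wrist8.pkl","wb"))
s=snap("side"); save(s,"side8.png",(205,165,345,260),5);pickle.dump(s,open("side8.pkl","wb"))
print(ctrl.state()["wrist_force"],ctrl.state()["tcp_pos"])
E
```

```text
[-0.1955731  -0.11946596 -0.37825758] [0.51918468 0.22072304 0.26020233]
```

View pics/wrist8.png

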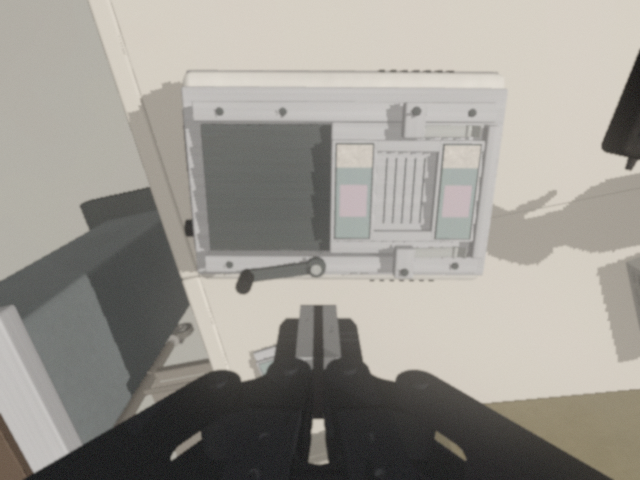

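View pics/side8.png

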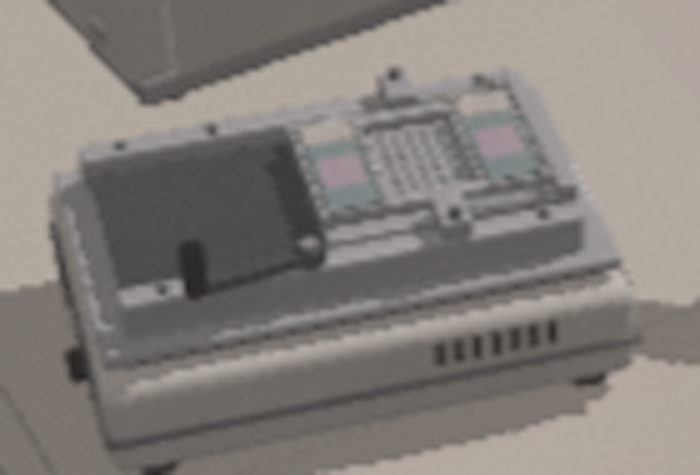

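The carrier sits at the back stop, square and under both blocks (wrist8: carrier 332–484). Now I measure the keeper pin (top near (243,286)) and pivot (317,268).

```bash
python3 - <<'E'
from h import *
import pickle
s=pickle.load(open("wrist8.pkl","rb"))
save(s,"w8c.png",(220,230,350,310),6)
pv=onz(s,316.5,267.5,.098);print("pivot",pv)
w=np.radians(-12);u=np.array([np.cos(w),np.sin(w)]);v=np.array([-u[1],u[0]])
for px in [(243,286),(242,287),(244,284)]:
    p=onz(s,*px,.117);d=(p-pv)[:2];print(p,np.linalg.norm(d),"theta",np.arctan2(d@v,-(d@u)), d@u,d@v)
for th in (-.45,-.3,-.15,0):
    p=pv[:2]+.055*(-np.cos(th)*u+np.sin(th)*v); print(th,p,proj(s,[*p,.117]),proj(s,[*p,.095]))
# carrier gap check
for px in [(332,140),(484,140),(330,250),(476,242)]:
    p=onz(s,*px,.096);print(px,p[:2]@u,p[:2]@v)
E
```

```text
pivot [0.50919338 0.17947542 0.098     ]
[0.45410287 0.18378035 0.117     ] 0.05525845629139648 theta -0.13145503963801997 -0.054781698560743074 -0.0072430997858690125
[0.45315584 0.18314697 0.117     ] 0.056157691145208535 theta -0.14401362620451374 -0.055576343808184436 -0.00805954612091232
[0.45526224 0.18519847 0.117     ] 0.054233948275397105 theta -0.1037173454205587 -0.05394250458448407 -0.005614921610438083
-0.45 [0.45577713 0.16637183] [[251.17814793 306.1272026 ]] [[255.29800408 293.61389357]]
-0.3 [0.45441876 0.1745014 ] [[246.65298213 296.95598911]] [[251.08246029 284.9172689 ]]
-0.15 [0.45429051 0.18274267] [[243.60850494 287.19655138]] [[248.26198045 275.67198845]]
0 [0.45539526 0.19091056] [[242.14733089 277.04801717]] [[246.93011471 266.06812015]]
(332, 140) 0.471974850112308 0.37867565848532747
(484, 140) 0.5808849570775413 0.37880392274821223
(330, 250) 0.47125455744042577 0.29524678854605463
(476, 242) 0.5841388690737024 0.30179578932438067
```

View pics/w8c.png

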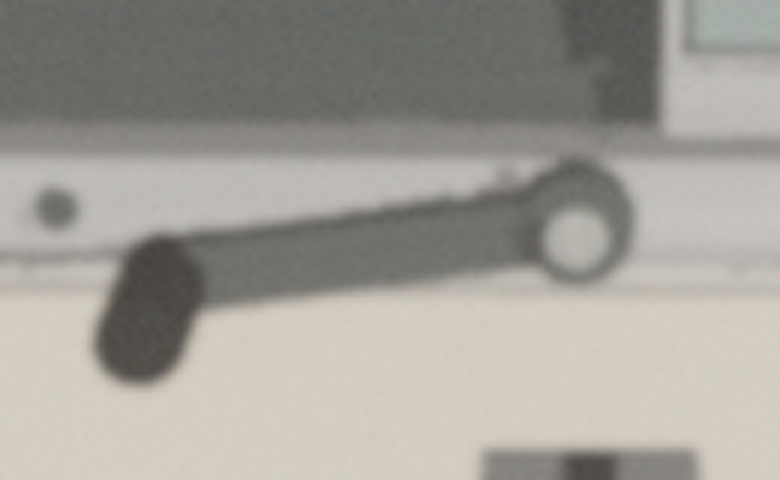

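Carrier rear at u 0.472, matching home (expected 0.472). Pin at (0.454, 0.183), keeper about -0.14 rad. I'll go outside the pin and down to tip height about 0.104.

Emit:
drive_tool --plan '[{"tx": -0.025,"ty": -0.023,"tz": 0,"hand": 1,"yaw": 0},{"tx": -0.05,"ty": -0.046,"tz": 0,"hand": 1,"yaw": 0},{"tx": -0.071,"ty": -0.067,"tz": -0.01,"hand": 1,"yaw": 0},{"tx": -0.071,"ty": -0.067,"tz": -0.04,"hand": 1,"yaw": 0},{"tx": -0.071,"ty": -0.067,"tz": -0.07,"hand": 1,"yaw": 0}]'

```text
clock: 7.73
tcp_pos: [0.4488, 0.1531, 0.1921]
ee_rot: [0.166, 1.561, -0.165]
wrist_force: [-0.1, 0.5, -0.8]
opening: -0.0
```

Emit:
drive_tool --plan '[{"tx": 0,"ty": 0,"tz": -0.025,"hand": 1,"yaw": 0},{"tx": 0,"ty": 0,"tz": -0.05,"hand": 1,"yaw": 0},{"tx": 0,"ty": 0,"tz": -0.075,"hand": 1,"yaw": 0},{"tx": 0,"ty": 0,"tz": -0.087,"hand": 1,"yaw": 0},{"tx": 0,"ty": 0,"tz": -0.087,"hand": 1,"yaw": 0}]'

```text
clock: 8.15
tcp_pos: [0.4452, 0.1534, 0.1001]
ee_rot: [0.163, 1.574, -0.167]
wrist_force: [-0.1, 1.0, 0.5]
opening: 0.0002
```

```bash
python3 - <<'E'
from h import *
import pickle
s=snap("wrist"); save(s,"wrist9.png")
s=snap("side"); save(s,"side9.png",(190,125,345,260),5)
print(ctrl.state()["wrist_force"],ctrl.state()["tcp_pos"])
w=np.radians(-12);u=np.array([np.cos(w),np.sin(w)]);v=np.array([-u[1],u[0]])
pv=np.array([.509,.1795])
for th in np.arange(-.14,1.1,.15):
    pin=pv+.055*(-np.cos(th)*u+np.sin(th)*v)
    print("%.2f"%th,"pin",pin.round(4),"fingerA",(pin-.017*v).round(4),"fingerB",(pin-.014*u).round(4))
for th in (1.1,1.25,1.4,1.571):
    pin=pv+.055*(-np.cos(th)*u+np.sin(th)*v)
    print("%.2f"%th,"pin",pin.round(4),"fingerB",(pin-.014*u).round(4))
E
```

```text
[-1.01560302 -0.13062677  0.41699316] [0.44790886 0.15380126 0.10397079]
-0.14 pin [0.4541 0.1833] fingerA [0.4506 0.1667] fingerB [0.4404 0.1862]
0.01 pin [0.4553 0.1915] fingerA [0.4518 0.1748] fingerB [0.4416 0.1944]
0.16 pin [0.4577 0.1994] fingerA [0.4542 0.1827] fingerB [0.444  0.2023]
0.31 pin [0.4613 0.2068] fingerA [0.4577 0.1902] fingerB [0.4476 0.2097]
0.46 pin [0.4659 0.2136] fingerA [0.4623 0.197 ] fingerB [0.4522 0.2165]
0.61 pin [0.4715 0.2197] fingerA [0.4679 0.2031] fingerB [0.4578 0.2226]
0.76 pin [0.4779 0.2249] fingerA [0.4743 0.2082] fingerB [0.4642 0.2278]
0.91 pin [0.485 0.229] fingerA [0.4815 0.2124] fingerB [0.4713 0.2319]
1.06 pin [0.4927 0.232 ] fingerA [0.4891 0.2154] fingerB [0.479  0.2349]
1.10 pin [0.4948 0.2326] fingerB [0.4811 0.2355]
1.25 pin [0.5029 0.2342] fingerB [0.4892 0.2371]
1.40 pin [0.5111 0.2345] fingerB [0.4974 0.2374]
1.57 pin [0.5204 0.2333] fingerB [0.5068 0.2362]
```

View pics/wrist9.png

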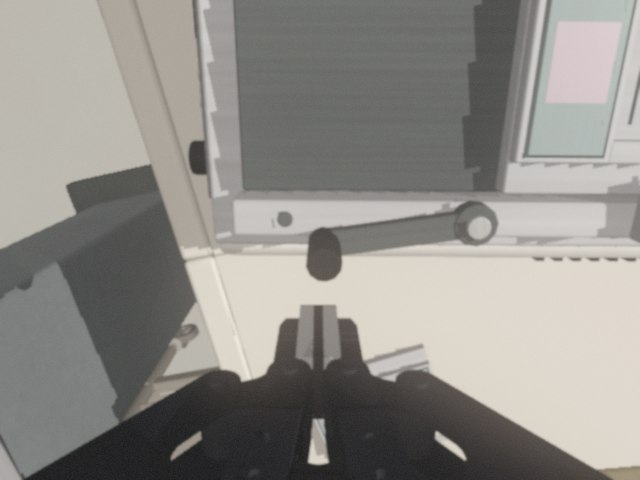

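View pics/side9.png

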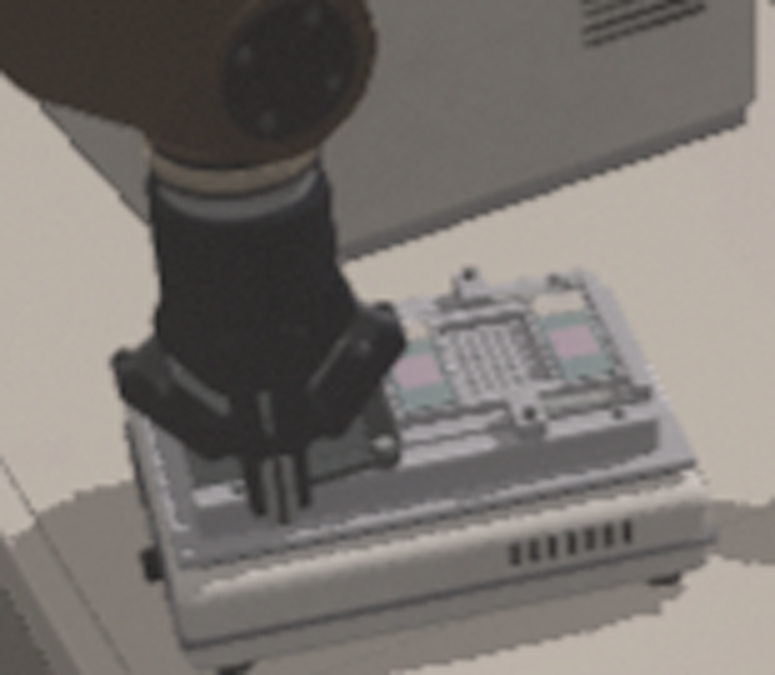

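The tip (320,320) stands just outside the pin (323,262), lined up with it. I push it inward along its arc.

Emit:
drive_tool --plan '[{"tx": 0.003,"ty": 0.012,"tz": 0,"hand": 1,"yaw": 0},{"tx": 0.004,"ty": 0.02,"tz": 0,"hand": 1,"yaw": 0},{"tx": 0.006,"ty": 0.028,"tz": 0,"hand": 1,"yaw": 0},{"tx": 0.0085,"ty": 0.036,"tz": 0,"hand": 1,"yaw": 0},{"tx": 0.0115,"ty": 0.041,"tz": 0,"hand": 1,"yaw": 0}]'

```text
clock: 8.67
tcp_pos: [0.4603, 0.1964, 0.1057]
ee_rot: [0.164, 1.563, -0.163]
wrist_force: [-0.1, -1.2, 0.7]
opening: -0.0001
```

```bash
python3 - <<'E'
from h import *
s=snap("wrist"); save(s,"wrist10.png")
print(ctrl.state()["wrist_force"],ctrl.state()["tcp_pos"])
E
```

```text
[0.41150116 0.65448353 0.15739552] [0.46075134 0.19682535 0.10577308]
```

View pics/wrist10.png

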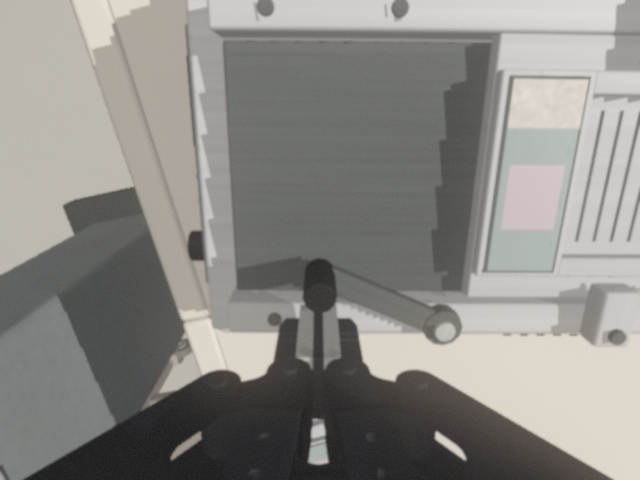

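The pin is in contact at the tip and the lever is swinging in (about 0.4 rad). I continue.

Emit:
drive_tool --plan '[{"tx": 0.004,"ty": 0.0055,"tz": 0,"hand": 1,"yaw": 0},{"tx": 0.0085,"ty": 0.01,"tz": 0,"hand": 1,"yaw": 0},{"tx": 0.0145,"ty": 0.0155,"tz": 0,"hand": 1,"yaw": 0},{"tx": 0.022,"ty": 0.0195,"tz": 0,"hand": 1,"yaw": 0},{"tx": 0.022,"ty": 0.0195,"tz": 0,"hand": 1,"yaw": 0}]'

```text
clock: 9.13
tcp_pos: [0.483, 0.2153, 0.105]
ee_rot: [0.165, 1.563, -0.164]
wrist_force: [0.1, 0.2, 0.1]
opening: 0.0004
```

```bash
python3 - <<'E'
from h import *
s=snap("wrist"); save(s,"wrist11.png")
print(ctrl.state()["wrist_force"],ctrl.state()["tcp_pos"])
E
```

```text
[-0.68432956  0.14992315  0.35914551] [0.48247392 0.21501686 0.10485055]
```

View pics/wrist11.png

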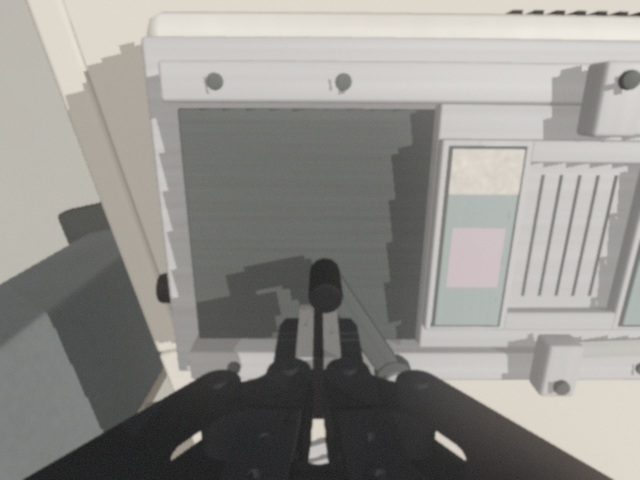

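The lever is at about 1.0 rad. I back off and go round to the front side of the pin, to push it towards the back stop.

Emit:
drive_tool --plan '[{"tx": -0.002,"ty": -0.008,"tz": 0,"hand": 1,"yaw": 0},{"tx": -0.015,"ty": -0.005,"tz": 0,"hand": 1,"yaw": 0},{"tx": -0.03,"ty": -0.002,"tz": 0,"hand": 1,"yaw": 0},{"tx": -0.026,"ty": 0.01,"tz": 0,"hand": 1,"yaw": 0},{"tx": -0.022,"ty": 0.021,"tz": 0,"hand": 1,"yaw": 0}]'

```text
clock: 9.6
tcp_pos: [0.459, 0.2355, 0.1047]
ee_rot: [0.165, 1.564, -0.165]
wrist_force: [1.0, 0.3, 0.6]
opening: -0.0001
```

```bash
python3 - <<'E'
from h import *
s=snap("wrist"); save(s,"wrist12.png")
print(ctrl.state()["wrist_force"],ctrl.state()["tcp_pos"])
E
```

```text
[-1.17661564  0.52836623  1.94723547] [0.46077371 0.2373447  0.10547683]
```

View pics/wrist12.png

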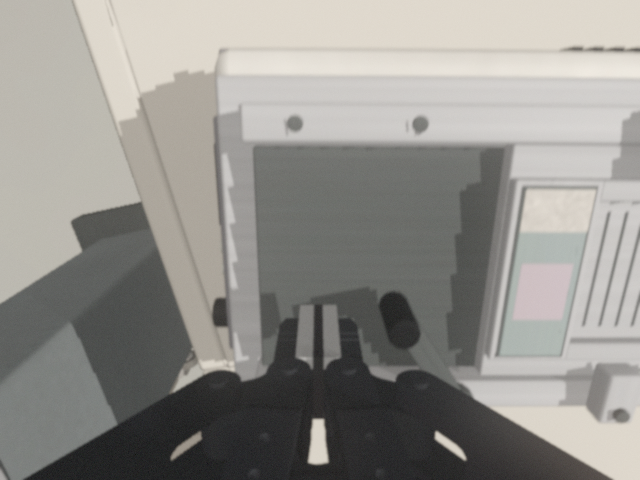

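The tip is now in front of the pin (400,330), level with it. I push towards the back.

Emit:
drive_tool --plan '[{"tx": 0.01,"ty": -0.001,"tz": 0,"hand": 1,"yaw": 0},{"tx": 0.02,"ty": 0,"tz": 0,"hand": 1,"yaw": 0},{"tx": 0.03,"ty": 0.0015,"tz": 0,"hand": 1,"yaw": 0},{"tx": 0.04,"ty": 0.0015,"tz": 0,"hand": 1,"yaw": 0},{"tx": 0.046,"ty": 0.0005,"tz": 0,"hand": 1,"yaw": 0}]'

```text
clock: 10.07
tcp_pos: [0.5033, 0.2367, 0.104]
ee_rot: [0.166, 1.576, -0.166]
wrist_force: [-20.3, 7.5, 10.8]
opening: -0.0001
```

Emit:
drive_tool --plan '[{"tx": 0.002,"ty": -0.0005,"tz": 0,"hand": 1,"yaw": 0},{"tx": 0.004,"ty": -0.001,"tz": 0,"hand": 1,"yaw": 0},{"tx": 0.005,"ty": -0.001,"tz": 0,"hand": 1,"yaw": 0},{"tx": 0.005,"ty": -0.001,"tz": 0,"hand": 1,"yaw": 0},{"tx": 0.005,"ty": -0.001,"tz": 0,"hand": 1,"yaw": 0}]'

```text
clock: 10.48
tcp_pos: [0.5034, 0.2368, 0.1039]
ee_rot: [0.165, 1.586, -0.166]
wrist_force: [-21.8, 7.6, 13.2]
opening: -0.0001
```

```bash
python3 - <<'E'
from h import *
s=snap("wrist"); save(s,"wrist13.png")
print(ctrl.state()["wrist_force"],ctrl.state()["tcp_pos"])
E
```

```text
[-22.19886155   7.39462841  13.36966722] [0.50341772 0.23677187 0.10385074]
```

View pics/wrist13.png

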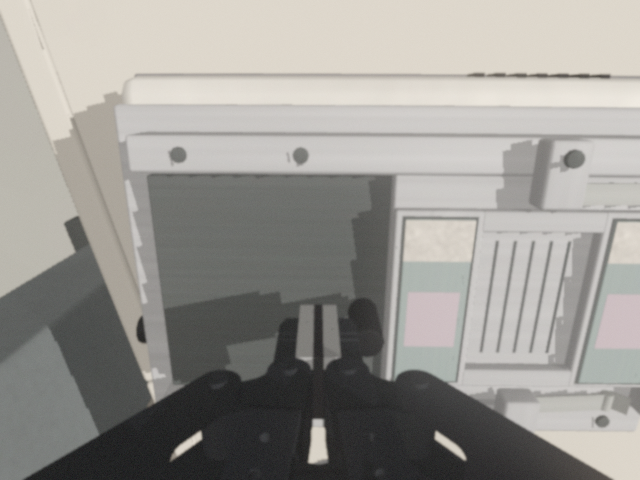

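The push is stopped hard (22 N): either the end stop or the carrier. I back off, rise and look.

Emit:
drive_tool --plan '[{"tx": -0.006,"ty": 0.001,"tz": 0,"hand": 1,"yaw": 0},{"tx": -0.015,"ty": 0.003,"tz": 0,"hand": 1,"yaw": 0},{"tx": -0.025,"ty": 0.005,"tz": 0.01,"hand": 1,"yaw": 0},{"tx": -0.025,"ty": 0.005,"tz": 0.045,"hand": 1,"yaw": 0},{"tx": -0.025,"ty": 0.005,"tz": 0.08,"hand": 1,"yaw": 0}]'

```text
clock: 10.95
tcp_pos: [0.4845, 0.239, 0.1835]
ee_rot: [0.162, 1.568, -0.167]
wrist_force: [0.3, -0.7, -0.3]
opening: 0.0
```

Emit:
drive_tool --plan '[{"tx": 0.01,"ty": 0,"tz": 0.035,"hand": 1,"yaw": 0},{"tx": 0.03,"ty": -0.02,"tz": 0.07,"hand": 1,"yaw": 0},{"tx": 0.04,"ty": -0.03,"tz": 0.08,"hand": 1,"yaw": 0},{"tx": 0.04,"ty": -0.03,"tz": 0.08,"hand": 1,"yaw": 0},{"tx": 0.04,"ty": -0.03,"tz": 0.08,"hand": 1,"yaw": 0}]'

```text
clock: 11.37
tcp_pos: [0.5269, 0.2091, 0.2656]
ee_rot: [0.166, 1.562, -0.166]
wrist_force: [-0.6, -0.1, -0.6]
opening: 0.0
```

```bash
python3 - <<'E'
from h import *
import pickle
s=snap("wrist"); save(s,"wrist14.png",(170,60,510,310),2.3);pickle.dump(s,open("wrist14.pkl","wb"))
s=snap("side"); save(s,"side14.png",(205,165,345,260),5)
print(ctrl.state()["wrist_force"],ctrl.state()["tcp_pos"])
E
```

```text
[0.2365961  1.35969888 0.58068149] [0.5246871  0.20976692 0.26277353]
```

View pics/wrist14.png

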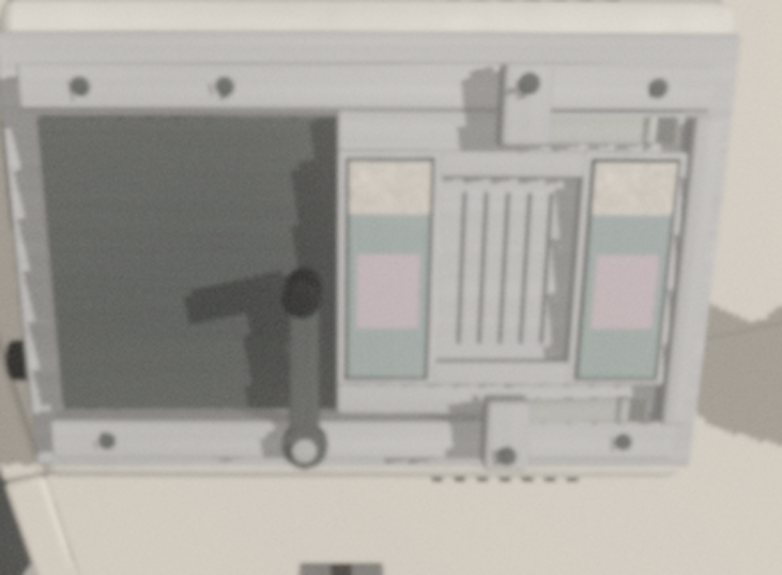

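View pics/side14.png

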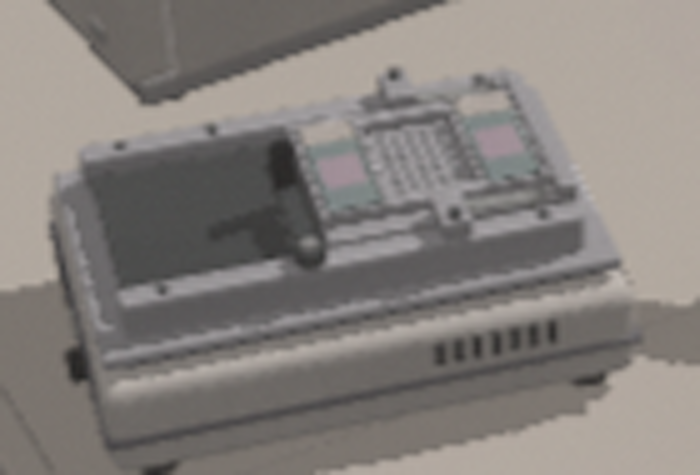

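The keeper lies across the channel behind the carrier. One numeric check before handing in.

```bash
python3 - <<'E'
from h import *
import pickle
s=pickle.load(open("wrist14.pkl","rb"))
w=np.radians(-12);u=np.array([np.cos(w),np.sin(w)]);v=np.array([-u[1],u[0]])
f=lambda a,b:(170+a/2.3,60+b/2.3)
pv=onz(s,*f(305,449),.098);p=onz(s,*f(301,297),.117);d=(p-pv)[:2]
print(pv,p,np.linalg.norm(d),"theta",np.arctan2(d@v,-(d@u)))
for n,a,b,z in [("rear",338,120,.095),("rear2",338,408,.095),("frontflange R",660,415,.095),("stop",690,140,.098),("stop2",668,405,.098),("recTL",440,178,.096),("recBR",568,360,.096)]:
    q=onz(s,*f(a,b),z)[:2];print(n,q@u,q@v)
E
```

```text
[0.50848144 0.17848637 0.098     ] [0.5203813  0.23359137 0.117     ] 0.05637524047982847 theta 1.5740397009216915
rear 0.4718970361555929 0.38795066881555645
rear2 0.4715971848246519 0.2940411457075875
frontflange R 0.5818048101741052 0.2911947708510215
stop 0.5810980742023856 0.3819636757712175
stop2 0.583109683950153 0.29572826175093203
recTL 0.503999631401099 0.3703822381530767
recBR 0.5486041140245878 0.31098564548652036
```

Keeper at about 1.57 rad, carrier rear edge at 0.472 (110 mm from the stop at 0.582), square. Handing in.

```bash
python3 -c "
from cell import ctrl
print(ctrl.hand_in())"
```

```text
the job is handed in; nothing more can be done
None
```

The carrier is loaded and home, the keeper lever is across behind it, and the job is handed in. The clock read about 11.4 s after the last move, out of the 48 s allowed; the hand-in reported no verdict.

- **Loading:** I pressed the carrier down 7.6 mm at 13.5 N with the shut fingertips in its recess. Then I slid it about 83 mm under both leaf springs until it stopped against the back stop at 18 N. The tip slipped about 10 mm within the recess on the way, then pushed on its front wall.
- **Keeper:** I pushed the pin in two stages, from the outside and then from the front. It stopped dead at 22 N.
- **Last checks:**
  - The keeper is at about 1.57 rad.
  - The carrier's rear edge is 110 mm from the stop, its own length, so it is home to within about 1–2 mm.
  - It looks square to the shaker, with its flanges under both blocks.
  - The robot was clear of everything and read near zero force.
- **Not measured:** I did not measure the spring angles; I judged the springs lifted only from the flanges lying beneath them. I did not re-measure the bystanders, but the arm never went near them.

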